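# Prop the dish clip open and load the carrier

### The job

Stand the brass weight in the round blue pan on the tail of the sprung clip arm, so that its weight holds the arm's nose up. Then slide the green dish carrier by its orange handle, flat along the stage plate, beneath the raised nose until it is home against the back stop, straight and with the dish centred under the nose. Leave the weight standing in the pan, so that the arm stays up for the alignment check, and let go of everything.

Things in the scene. Friction and masses are not known exactly. Their poses are not given: they have to be found in the camera images.
- weight_center (a point): Brass weight: upright polished-brass cylinder, 38 mm wide, 60 mm tall, about 0.55 kg. This point is its centre, 30 mm above its underside. It stands on the table left of the stage, in a row along y with a same-sized silver-grey aluminium one (too light to open the arm) and a blue-capped vial, in any order, centres about 95 mm apart: fingers have most room at its -x and +x sides.
- pan (a point): Centre of the floor of the round blue pan (inner diameter 72 mm, rim 5 mm above the floor, black mat) on the tail of the blue clip arm; it moves with the arm. Arm closed: floor sloping 13 degrees, this point 64 mm above the stage plate's top. Pressed down to the open stop: floor level, this point 45 mm above the plate's top. Nothing stands beside or above the pan.
- clip_arm (a joint): Angle of the clip arm, rad: 0 closed (sprung shut, rubber-footed nose 4 mm above the stage plate, too low for the carrier), 0.22 open stop (nose 31 mm above the plate). The hinge lies between pan and nose; pushing the pan down lifts the nose. About 2 N on the pan starts it, 3 N holds it open; the brass weight standing in the pan does this alone.
- carrier_handle (a point): Centre of the carrier's orange handle, an upright block 22 (x) by 28 (y) by 50 mm tall; the point is 31 mm above the stage plate. Carrier: loose green plate 126 x 72 x 6 mm, 0.25 kg. Its x points from the handle to the clear dish (56 mm wide, top 19 mm above the stage plate), centre 78 mm ahead; the green plate ends 114 mm ahead. Starts on the stage plate before the arm, up to 12 degrees askew.
- home (a point): Point on the silver stage plate's top (30 mm above the table) under the arm's nose, where the dish's centre must come. Stage frame, fixed but placed anew each run: x is the way the carrier slides in, y points to the pan (centre at x 0, y 205 mm when open), z up. Face of the back stop (dark bar): x = 36 mm; carrier home: handle's centre at x = -78, y = 0. Plate: x -200 to 70, y -60 to 60 mm.

How it is judged:
On the way:
1. the brass weight stands in the pan and holds the arm open while the carrier is still outside (value of joint clip_arm above 0.17 rad and distance between weight_center and pan below 0.045 m and x of carrier_handle in the frame of home below -0.12 m), for 0.2 s.
At the end, for the whole second after the job is handed in: The arm is open beyond 0.17 rad with the brass weight standing upright in the pan; the carrier lies flat on the stage plate, its handle within 15 mm along x and 18 mm along y of its home place (78 mm before the home point), straight to within 0.2 rad (11 degrees) (value of joint clip_arm above 0.17 rad and distance between weight_center and pan below 0.045 m and angle between weight_center's own z axis and vertical below 0.3 rad and x of carrier_handle in the frame of home between -0.093 and -0.063 m and y of carrier_handle in the frame of home between -0.018 and 0.018 m and z of carrier_handle in the frame of home below 0.036 m and angle between the x axis of carrier_handle and the x axis of home, either way round below 0.2 rad); the robot touches nothing.
It fails at once if the carrier is lifted more than 25 mm off the plate (z of carrier_handle in the frame of home above 0.056 m).
It fails at once if the carrier is tipped by more than 17 degrees (angle between carrier_handle's own z axis and vertical above 0.3 rad).
It also fails if it takes over 48 s, if anything falls off the work surface, if the arm or the gripper's body presses on something with over 40 N, if the wrist force passes 120 N, or if a joint passes its speed limit or range.

### The arm

A 6-joint arm with a two-finger parallel gripper is mounted at the origin on the work surface. World frame = base frame: x ahead of the robot, y to its left, z up, the work surface at z = 0. Lengths are in m, angles in rad, forces in N, time in s.
With the tool pointing down it reaches from about 0.325 to 0.775 m from the base axis. Payload 9.3 kg.
Tool frame: the origin (TCP) lies between the finger pads; the fingertips stand 8 mm ahead of it and the grasp point (between the pads) lies 11 mm behind it; z points along the fingers, y is the direction in which the jaws open and shut (so a half turn about z gives the same grasp; the last joint's range is limited). The gripper opens to 85 mm and grips with 20 to 120 N. Pads are 22 mm wide; open, the fingers measure 114 mm over their backs; the gripper's body (76 mm by 85 mm) begins 54 mm behind the grasp point. The pads swing forward as they close: fully open they stand 13 mm farther back than shut.
Start: joints at [-1.438, 0.259, 0.021, 1.334, 0, 1.418], TCP at [0.155, -0.528, 0.239] pointing down, gripper open.
Joint ranges: [-3.04, 3.04], [-0.91, 1.82], [-1.04, 1.36], [-1.92, 1.95], [-1.52, 1.45], [-3.14, 3.14]. Speed limits (rad/s): [2.22, 2.22, 2.79, 3.14, 3.14, 3.14].

### API

Orientations are given as a 3x3 rotation matrix whose columns are the frame's x, y, z axes.
In Python, from plant import telemetry, cams, ticket gives the robot as it stands.
- The arm moves only by the tool carry_out, never from a script. Its argument "increments" is text: rows parted by semicolons, each of 7 numbers parted by spaces: the opening in per cent of the stroke, from 0 (shut) to 100 (fully open), then the shift along the world's x, y, z in units of 40 mm (1.0 is 40 mm), then the turn, a rotation vector about the world's x, y, z in rad. A call has 1 to 5 rows; each row shifts and turns the commanded pose from where the row before left it; what a row does not reach is not made up. A row lasts 1/12 s, in which the tool goes at most 41.7 mm and 7.16 degrees, less where a joint would pass 70% of its speed; a pose out of reach is approached as far as the arm can. A call is refused whole if a number of a shift passes 1 or a number of a turn 0.125, either way. A call with a gripper value outside its range is refused whole. The fingers move at their own pace and stop on an object; "grip_force" is the grip in N (left out, the last holds). Time passes only in rows, so rows that do not move let the fingers close. It gives the time, the measured TCP pose, the force and the opening at its end, in the units of the state.
- telemetry.read_state(): the state, without advancing time (a new reading comes with each control period).
- cams.camera(name): name is "scene" or "side" or "wrist"; returns a dict with "pixels" (384x512x3 uint8, blue, green, red), "fovy" (degrees; the focal length in pixels is half the picture's height over the tangent of half this angle, whatever the lens; pixels are square), "cx", "cy" (the principal point, pixels), "camera_from_world" (4x4, takes a point from world to camera coordinates). Camera axes: x right, y down, z forward; pixel columns grow to the right and rows downward; lengths in m; the calibration is good to about 2 mm. A picture is of the moment at which its call begins. There is no depth.
- ticket.finish_job(): hands the job in, once; it reports no verdict.
The state is a dict: "clock": time; "q": joint angles; "qd": joint speeds; "joint_torque": joint torques, N m; "position": TCP position; "tool_rot": TCP orientation; "wrist_force": force on the tool from outside, world axes, zero at the start; "wrist_torque": the same for the moment, N m; "finger_gap": opening from 0.0 (shut) to 1.0 (fully open).
Only numpy, scipy, OpenCV 4.12 (cv2) and the standard library are available. Lean on these libraries where they do the work, as an engineer would, in place of code of your own. Each camera call takes 0.05 s, during which the arm holds its last target.

## Working session

There is one attempt and no reset: what is moved stays moved. The work goes in short steps, Python scripts to look and compute and a tool call to move; the robot and the scene stay as the last step left them, time stands still between calls to the robot, and variables do not carry over. Pictures are saved under pics/ and viewed, and the job is handed in when it is done.

Besides the shell and the picture viewer there is one more tool, called after ">>>" by a JSON object that holds its "method" and its "body", one argument or row to a line. carry_out: Moves the arm, as the interface text tells. Its arguments: {"type":"object","properties":{"increments":{"type":"string"},"grip_force":{"type":"number"}},"required":["increments"]}

```bash
mkdir -p pics; ls; cat > h.py <<'E'
import numpy as np, cv2
from plant import telemetry, cams, ticket
def get(n,tag):
    c=cams.camera(n); p=np.array(c["pixels"]); cv2.imwrite(f"pics/{tag}_{n}.png",p)
    f=p.shape[0]/2/np.tan(np.radians(c["fovy"])/2)
    c["f"]=f; c["T"]=np.array(c["camera_from_world"]); c["p"]=p; return c
def ray(c,u,v):
    d=np.array([(u-c["cx"])/c["f"],(v-c["cy"])/c["f"],1.0]); R=c["T"][:3,:3]; t=c["T"][:3,3]
    return -R.T@t, R.T@d
def onz(c,u,v,z):
    o,d=ray(c,u,v); return o+d*(z-o[2])/d[2]
def proj(c,P):
    q=c["T"]@np.append(P,1); return np.array([c["cx"]+c["f"]*q[0]/q[2],c["cy"]+c["f"]*q[1]/q[2]])
def tri(obs):
    A=np.zeros((3,3));b=np.zeros(3)
    for c,u,v in obs:
        o,d=ray(c,u,v);d/=np.linalg.norm(d);M=np.eye(3)-np.outer(d,d);A+=M;b+=M@o
    return np.linalg.solve(A,b)
E
python3 - <<'E'
from h import *
for n in ["scene","side","wrist"]:
    c=get(n,"a"); print(n,c["fovy"],c["cx"],c["cy"],ray(c,c["cx"],c["cy"]))
s=telemetry.read_state();print(s)
E
```

```text
pics
scene 55.0197049189064 261.1893113057516 187.95475440457187 (array([ 0.98861836, -0.18656472,  0.80202611]), array([-0.53431064,  0.2963467 , -0.79163803]))
side 55.125109105515065 252.46986827354186 193.08809606457444 (array([0.389545  , 0.50088333, 0.61997883]), array([ 0.17076593, -0.65074164, -0.7398475 ]))
wrist 58.92823256287008 255.58984508295867 193.67639529834887 (array([ 0.23450006, -0.50380417,  0.37302235]), array([-0.31181307, -0.09104296, -0.94577153]))
{'clock': 0.15, 'q': array([-1.43757347e+00,  2.59076541e-01,  2.09353339e-02,  1.33368611e+00,
        1.66205660e-05,  1.41821829e+00]), 'qd': array([ 4.57645354e-04, -5.06738382e-04,  1.37264182e-03, -8.81117363e-05,
       -1.58095462e-04,  4.00799376e-04]), 'joint_torque': array([ 2.61021676e-03, -5.55970752e+01,  3.44662106e+01,  1.13958129e-02,
       -1.86535367e-04, -8.95188350e-07]), 'position': array([ 0.15504433, -0.52748751,  0.23879731]), 'tool_rot': array([[ 9.59436180e-01,  2.81925879e-01, -1.20472334e-04],
       [ 2.81925851e-01, -9.59435650e-01,  1.02406293e-03],
       [ 1.73124391e-04, -1.01648730e-03, -9.99999468e-01]]), 'wrist_force': array([ 0.59726931,  0.08338064, -0.56161134]), 'wrist_torque': array([ 0.00919375, -0.01636754,  0.0154505 ]), 'finger_gap': 1.00212477407939}
```

View pics/a_scene.png

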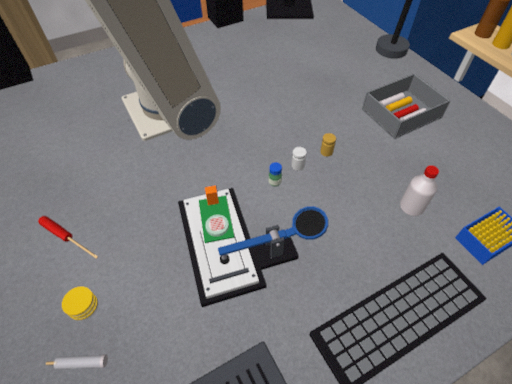

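View pics/a_side.png

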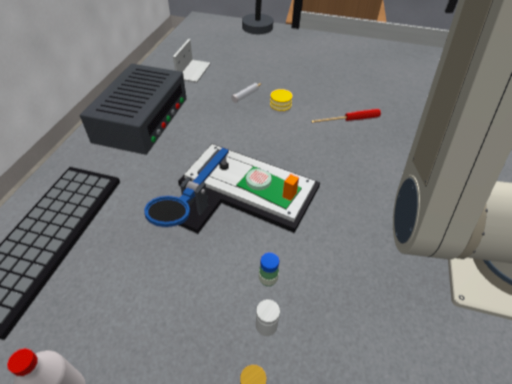

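View pics/a_wrist.png

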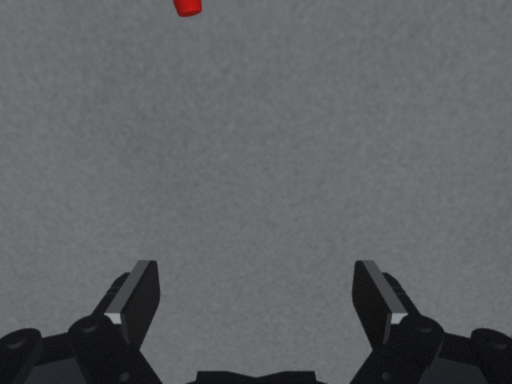

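The scene view shows the brass weight at about (328,146), the aluminium one at (299,159) and the vial at (275,175). The pan is at (310,222), the handle at (211,195) and the dish at (216,225). The side view shows the pan at (167,210), the handle at (291,187), the vial at (269,268), and the brass weight cut off at the bottom edge at (254,375). I'll take measurements next.

```bash
cat >> h.py <<'E'
def blob(c,lo,hi,roi=None,name=""):
    hsv=cv2.cvtColor(c["p"],cv2.COLOR_BGR2HSV); m=cv2.inRange(hsv,np.array(lo),np.array(hi))
    if roi: k=np.zeros_like(m);k[roi[1]:roi[3],roi[0]:roi[2]]=255;m&=k
    n,l,s,ce=cv2.connectedComponentsWithStats(m)
    out=[]
    for i in np.argsort(-s[1:,4])[:3]+1: out.append((s[i].tolist(),ce[i].round(1).tolist(),l==i))
    return out
E
python3 - <<'E'
from h import *
S=get("scene","b");D=get("side","b")
for n,lo,hi in [("brass",(15,120,60),(28,255,255)),("orange",(3,180,80),(14,255,255)),("green",(50,120,40),(80,255,255)),("blue",(100,150,50),(120,255,255))]:
    for c,k,roi in((S,"S",(170,120,360,300)),(D,"D",(130,130,340,384))):
        print(n,k,[b[:2] for b in blob(c,lo,hi,roi)])
v=[]
cv2.imwrite("pics/cs.png",cv2.resize(S["p"][130:310,165:345],None,fx=3.3,fy=3.3,interpolation=cv2.INTER_CUBIC))
cv2.imwrite("pics/cd.png",cv2.resize(D["p"][130:384,130:340],None,fx=2.3,fy=2.3,interpolation=cv2.INTER_CUBIC))
E
```

```text
brass S [([321, 134, 15, 22, 254], [327.5, 144.3]), ([215, 200, 4, 4, 6], [217.0, 202.0]), ([208, 204, 5, 1, 5], [210.0, 204.0])]
brass D [([240, 365, 26, 19, 417], [252.7, 375.1]), ([283, 175, 15, 25, 124], [290.3, 185.0])]
orange S [([205, 186, 13, 18, 175], [211.3, 194.6])]
orange D [([284, 179, 14, 20, 156], [289.7, 189.4]), ([287, 175, 4, 4, 4], [288.5, 176.5])]
green S [([199, 196, 35, 47, 664], [215.2, 217.2])]
green D [([237, 175, 54, 33, 624], [269.0, 191.0]), ([151, 136, 5, 6, 27], [152.9, 138.6]), ([297, 187, 4, 6, 12], [298.2, 189.4])]
blue S [([278, 207, 50, 32, 406], [302.8, 225.3]), ([219, 234, 52, 21, 396], [245.2, 244.0]), ([270, 163, 12, 12, 123], [275.1, 168.5])]
blue D [([145, 188, 50, 38, 589], [172.3, 208.0]), ([194, 149, 34, 35, 320], [210.8, 165.6]), ([261, 253, 18, 20, 294], [269.3, 262.3])]
```

View pics/cs.png

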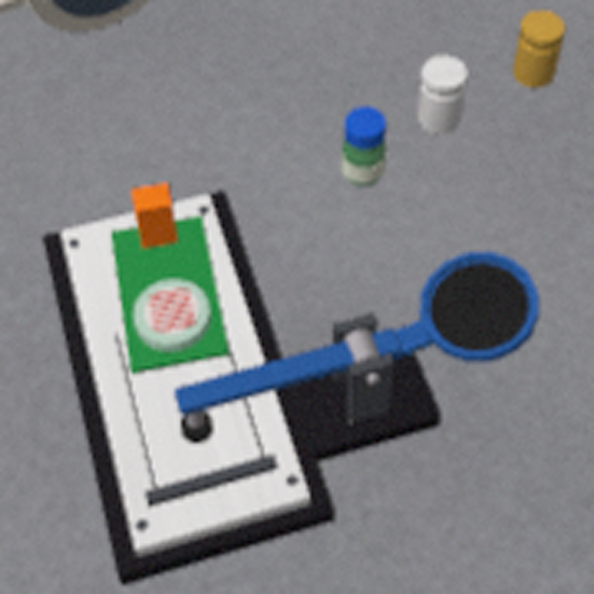

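View pics/cd.png

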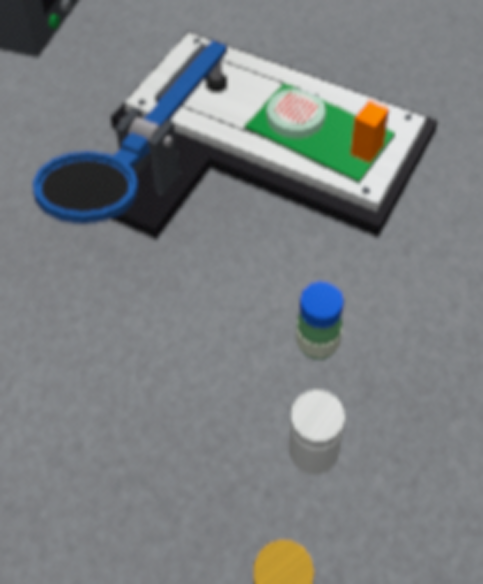

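```bash
python3 - <<'E'
from h import *
S=get("scene","c");D=get("side","c")
cs=lambda u,v:(165+(u+.5)/3.3-.5,130+(v+.5)/3.3-.5); cd=lambda u,v:(130+(u+.5)/2.3-.5,130+(v+.5)/2.3-.5)
np.set_printoptions(precision=4,suppress=True)
for n,p in dict(TL=(60,234),TR=(211,194),BR=(311,500),BL=(137,553)).items(): print(n,onz(S,*cs(*p),.03))
for n,p in dict(TR=(380,208),TL=(428,120),BL=(192,36)).items(): print("D",n,onz(D,*cd(*p),.03))
print("screws S",[onz(S,*cs(*p),.03) for p in((74,244),(203,210),(292,481),(141,525))])
print("screws D",[onz(D,*cd(*p),.03) for p in((366,190),(408,117),(143,102),(197,41))])
# pan ring ellipse
for c,roi in((S,(285,200,340,245)),(D,(140,185,178,230))):
    hsv=cv2.cvtColor(c["p"],cv2.COLOR_BGR2HSV); m=cv2.inRange(hsv,np.array((100,120,40)),np.array((120,255,255)))
    k=np.zeros_like(m);k[roi[1]:roi[3],roi[0]:roi[2]]=255;m&=k
    pts=np.argwhere(m)[:,::-1].astype(np.float32); h=cv2.convexHull(pts); e=cv2.fitEllipse(h); print("pan",e); c["pan"]=e[0]
print("pan tri",tri([(S,*S["pan"]),(D,*D["pan"])]))
print("pan z.096",onz(S,*S["pan"],.097),onz(D,*D["pan"],.097))
# brass top
print("brass top S",onz(S,*cs(542,26),.06),"side",onz(D,*cd(284,568),.06))
print("handle top S",onz(S,*cs(152,194),.086),"D",onz(D,*cd(376,112),.086))
print("handle tri",tri([(S,211.3,194.6),(D,290,187)]))
print("dish S",onz(S,*cs(171,311),.049),"D",onz(D,*cd(297,108),.049))
print("alu",onz(S,*cs(444,72),.06),onz(D,*cd(318,416),.06),"vial",onz(S,*cs(365,124),.06),onz(D,*cd(322,302),.06))
E
```

```text
TL [ 0.4049 -0.0939  0.03  ]
TR [0.4269 0.0264 0.03  ]
BR [ 0.6927 -0.0288  0.03  ]
BL [ 0.6694 -0.1456  0.03  ]
D TR [0.4226 0.0288 0.03  ]
D TL [ 0.3991 -0.0913  0.03  ]
D BL [ 0.6609 -0.1425  0.03  ]
screws S [array([ 0.4192, -0.088 ,  0.03  ]), array([0.4383, 0.0139, 0.03  ]), array([ 0.6746, -0.0335,  0.03  ]), array([ 0.6532, -0.1356,  0.03  ])]
screws D [array([0.4388, 0.0122, 0.03  ]), array([ 0.4185, -0.0897,  0.03  ]), array([ 0.6731, -0.0347,  0.03  ]), array([ 0.6531, -0.1364,  0.03  ])]
pan ((305.965576171875, 225.1061248779297), (32.9346923828125, 46.44102478027344), 61.873268127441406)
pan ((166.3488311767578, 210.84078979492188), (30.349205017089844, 44.93587112426758), 87.53412628173828)
pan tri [0.6517 0.1196 0.0878]
pan z.096 [0.6536 0.1138 0.097 ] [0.6494 0.1284 0.097 ]
brass top S [0.4235 0.3472 0.06  ] side [0.4223 0.346  0.06  ]
handle top S [ 0.4463 -0.0273  0.086 ] D [ 0.4441 -0.0316  0.086 ]
handle tri [ 0.4476 -0.0287  0.0627]
dish S [ 0.5232 -0.0514  0.049 ] D [ 0.5212 -0.052   0.049 ]
alu [0.428  0.2443 0.06  ] [0.4262 0.2451 0.06  ] vial [0.4452 0.1577 0.06  ] [0.4456 0.1554 0.06  ]
```

>>> {"method": "carry_out", "body": {
  "increments": "100 .5 .8 0 0 0 .085;100 .5 .8 0 0 0 .085;100 .5 .8 0 0 0 .085;100 .5 .8 0 0 0 .085;100 .5 .8 0 0 0 .085"
}}

```text
clock: 0.77
position: [0.2555, -0.3661, 0.2393]
tool_rot: [[0.756, 0.655, 0.0], [0.655, -0.756, -0.0], [0.0, 0.0, -1.0]]
wrist_force: [0.8, -0.1, 0.7]
finger_gap: 1.002
```

>>> {"method": "carry_out", "body": {
  "increments": "100 .5 .8 0 0 0 .085;100 .5 .8 0 0 0 .085;100 .5 .8 0 0 0 .085;100 .5 .8 0 0 0 .085;100 .5 .8 0 0 0 .085"
}}

```text
clock: 1.18
position: [0.3556, -0.206, 0.2395]
tool_rot: [[0.418, 0.908, 0.001], [0.908, -0.418, -0.001], [-0.0, 0.001, -1.0]]
wrist_force: [1.9, -0.7, 0.8]
finger_gap: 1.0
```

>>> {"method": "carry_out", "body": {
  "increments": "100 .5 .8 0 0 0 .085;100 .5 .8 0 0 0 .085;100 .5 .8 0 0 0 .085;100 .5 .8 0 0 0 .085;100 .5 .8 0 0 0 .085"
}}

```text
clock: 1.6
position: [0.4557, -0.0458, 0.2395]
tool_rot: [[0.006, 1.0, 0.001], [1.0, -0.006, -0.0], [-0.0, 0.001, -1.0]]
wrist_force: [0.7, -1.7, 0.0]
finger_gap: 1.001
```

>>> {"method": "carry_out", "body": {
  "increments": "100 -.1 .9 0 0 0 0;100 -.1 .9 0 0 0 0;100 -.1 .9 0 0 0 0;100 -.1 .9 0 0 0 0;100 -.1 .9 0 0 0 0"
}}

```text
clock: 2.02
position: [0.4345, 0.134, 0.2394]
tool_rot: [[0.01, 1.0, 0.0], [1.0, -0.01, 0.0], [0.0, 0.0, -1.0]]
wrist_force: [1.0, -0.3, -0.6]
finger_gap: 0.996
```

>>> {"method": "carry_out", "body": {
  "increments": "100 -.06 .95 0 0 0 0;100 -.06 .95 0 0 0 0;100 -.06 .95 0 0 0 0;100 -.05 .95 0 0 0 0;100 -.05 .95 -.5 0 0 0"
}}

```text
clock: 2.43
position: [0.4245, 0.3239, 0.2227]
tool_rot: [[0.01, 1.0, 0.005], [1.0, -0.01, 0.003], [0.003, 0.005, -1.0]]
wrist_force: [0.6, -0.5, 0.4]
finger_gap: 0.996
```

```bash
python3 - <<'E'
from h import *
W=get("wrist","d");S=get("scene","d")
for c in(W,S): print([b[:2] for b in blob(c,(15,120,60),(28,255,255))[:2]])
print(telemetry.read_state()["position"])
E
```

```text
[([232, 120, 41, 43, 1364], [251.8, 141.2])]
[([469, 211, 43, 41, 979], [492.5, 231.7]), ([62, 286, 35, 34, 870], [78.9, 302.4])]
[0.42244666 0.32496043 0.21730797]
```

View pics/d_wrist.png

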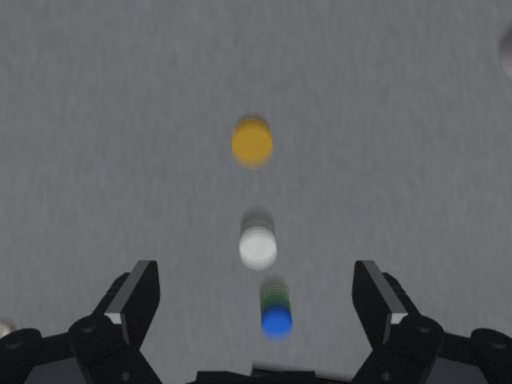

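```bash
python3 - <<'E'
from h import *
W=get("wrist","e")
b=blob(W,(15,120,60),(28,255,255))[0];print(b[:2], onz(W,252,b[0][1]+b[0][3]-20,.06), onz(W,251.8,141.2,.045))
print(telemetry.read_state()["position"])
E
```

```text
([235, 123, 43, 49, 1618], [256.1, 147.7]) [0.41803046 0.34691218 0.06      ] [0.41769207 0.35366036 0.045     ]
[0.42276982 0.32301506 0.21829656]
```

>>> {"method": "carry_out", "body": {
  "increments": "100 0 .3 -.7 0 0 0;100 0 .3 -1 0 0 0;100 0 0 -1 0 0 0;100 0 0 -.8 0 0 0;100 0 0 0 0 0 0"
}}

```text
clock: 3.0
position: [0.4213, 0.3426, 0.0749]
tool_rot: [[0.011, 1.0, -0.008], [1.0, -0.011, -0.005], [-0.005, -0.008, -1.0]]
wrist_force: [-0.9, -0.5, 0.0]
finger_gap: 0.998
```

```bash
python3 - <<'E'
from h import *
W=get("wrist","f")
b=blob(W,(15,120,60),(28,255,255))[0];print(b[:2], onz(W,b[1][0],b[1][1],.06))
print(telemetry.read_state()["position"])
E
```

```text
([221, 177, 76, 102, 5963], [258.4, 229.7]) [0.42201626 0.35664357 0.06      ]
[0.42272641 0.34336724 0.07822201]
```

View pics/f_wrist.png

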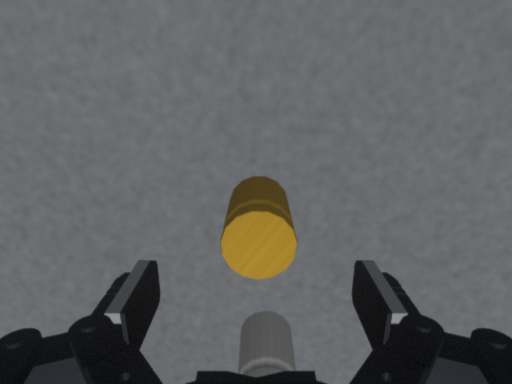

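>>> {"method": "carry_out", "body": {
  "increments": "100 0 .14 -.6 0 0 0;100 0 0 -.55 0 0 0;100 0 0 0 0 0 0"
}}

```text
clock: 3.3
position: [0.4239, 0.3499, 0.0335]
tool_rot: [[0.011, 1.0, -0.001], [1.0, -0.011, -0.001], [-0.001, -0.001, -1.0]]
wrist_force: [-0.2, -1.0, -1.0]
finger_gap: 1.002
```

>>> {"method": "carry_out", "body": {
  "increments": "30 0 0 0 0 0 0;20 0 0 0 0 0 0;0 0 0 0 0 0 0;0 0 0 0 0 0 0;0 0 0 0 0 0 0",
  "grip_force": 50
}}

```text
clock: 3.72
position: [0.4244, 0.3511, 0.0359]
tool_rot: [[0.01, 1.0, 0.002], [1.0, -0.01, 0.001], [0.001, 0.002, -1.0]]
wrist_force: [-3.1, -0.9, 10.1]
finger_gap: 0.43
```

>>> {"method": "carry_out", "body": {
  "increments": "0 0 0 0 0 0 0;0 0 0 0 0 0 0;0 0 0 0 0 0 0"
}}

```text
clock: 3.97
position: [0.4244, 0.3511, 0.0359]
tool_rot: [[0.01, 1.0, 0.002], [1.0, -0.01, 0.001], [0.001, 0.002, -1.0]]
wrist_force: [-3.5, -0.2, 9.8]
finger_gap: 0.43
```

>>> {"method": "carry_out", "body": {
  "increments": "0 0 0 .3 0 0 0;0 0 0 .8 0 0 0;0 0 0 1 0 0 0;0 0 0 1 0 0 0;0 0 0 .5 0 0 0"
}}

```text
clock: 4.38
position: [0.4246, 0.3511, 0.183]
tool_rot: [[0.01, 1.0, 0.004], [1.0, -0.01, 0.002], [0.003, 0.004, -1.0]]
wrist_force: [1.0, 0.5, -4.5]
finger_gap: 0.426
```

```bash
python3 - <<'E'
from h import *
S=get("scene","g")
print(telemetry.read_state()["position"],telemetry.read_state()["wrist_force"])
D=get("side","g");W=get("wrist","g")
cv2.imwrite("pics/g2.png",np.hstack([cv2.resize(S["p"][60:200,270:410],(390,390),interpolation=2),cv2.resize(W["p"][180:384,150:354],(390,390),interpolation=2)]))
E
```

```text
[0.4255543  0.35173775 0.18539488] [ 1.73386653  1.04328132 -1.75691439]
```

View pics/g2.png

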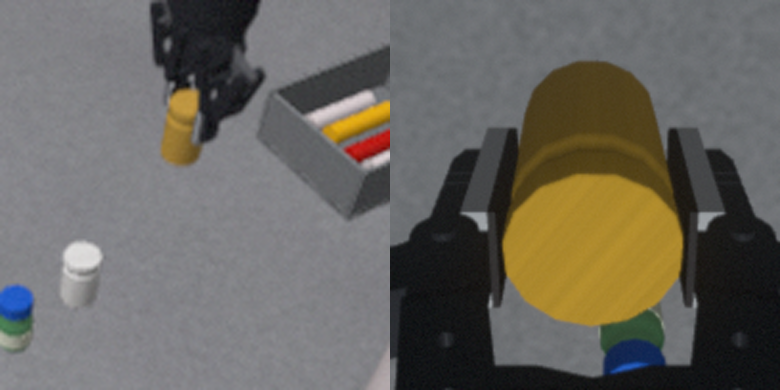

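```bash
python3 - <<'E'
from h import *
W=get("wrist","i");p=telemetry.read_state()["position"]
print(p,telemetry.read_state()["wrist_force"])
for v in(306,310): print(onz(W,255.7,v,p[2]+.024)-p)
# pan from scene/side ring
S=get("scene","i");D=get("side","i")
for c,roi in((S,(296,200,340,250)),(D,(140,185,200,230))):
    hsv=cv2.cvtColor(c["p"],cv2.COLOR_BGR2HSV); m=cv2.inRange(hsv,np.array((0,0,0)),np.array((180,255,45)))
    k=np.zeros_like(m);k[roi[1]:roi[3],roi[0]:roi[2]]=255;m&=k
    n,l,s,ce=cv2.connectedComponentsWithStats(m);j=1+np.argmax(s[1:,4])
    h=cv2.convexHull(np.argwhere(l==j)[:,::-1].astype(np.float32)); e=cv2.fitEllipse(h);print(e,onz(c,*e[0],.094));c["e"]=e[0]
print(tri([(S,*S["e"]),(D,*D["e"])]))
E
```

```text
[0.42354134 0.35046304 0.17754027] [ 0.15886992  0.40804965 -6.35063174]
[ 7.14870369e-05 -1.06845725e-03  2.40000000e-02]
[ 5.26273162e-05 -2.95063418e-03  2.40000000e-02]
((309.6786804199219, 222.60023498535156), (24.497020721435547, 27.962139129638672), 80.13731384277344) [0.65066878 0.12605144 0.094     ]
((166.54605102539062, 210.53245544433594), (17.60371208190918, 33.06206130981445), 87.5849609375) [0.65089428 0.12551514 0.094     ]
[0.65077458 0.12583714 0.0943665 ]
```

>>> {"method": "carry_out", "body": {
  "increments": "0 .57 -.55 0 0 0 0;0 .57 -.55 0 0 0 0;0 .57 -.55 0 0 0 0;0 .57 -.55 0 0 0 0;0 .57 -.55 0 0 0 0"
}}

```text
clock: 5.1
position: [0.538, 0.2394, 0.1758]
tool_rot: [[0.01, 1.0, -0.003], [1.0, -0.01, -0.001], [-0.001, -0.003, -1.0]]
wrist_force: [0.2, 1.4, -4.9]
finger_gap: 0.431
```

>>> {"method": "carry_out", "body": {
  "increments": "0 .57 -.55 0 0 0 0;0 .57 -.55 0 0 0 0;0 .57 -.55 0 0 0 0;0 .57 -.55 0 0 0 0;0 .57 -.55 0 0 0 0"
}}

```text
clock: 5.52
position: [0.6521, 0.1293, 0.1755]
tool_rot: [[0.01, 1.0, -0.004], [1.0, -0.01, -0.0], [-0.0, -0.004, -1.0]]
wrist_force: [-0.0, 0.3, -5.2]
finger_gap: 0.432
```

>>> {"method": "carry_out", "body": {
  "increments": "0 0 0 -.3 0 0 0;0 0 0 -.2 0 0 0;0 0 0 0 0 0 0;0 0 0 0 0 0 0"
}}

```text
clock: 5.85
position: [0.6506, 0.1312, 0.1562]
tool_rot: [[0.009, 1.0, -0.004], [1.0, -0.009, -0.0], [-0.0, -0.004, -1.0]]
wrist_force: [-0.8, -0.2, -4.6]
finger_gap: 0.431
```

>>> {"method": "carry_out", "body": {
  "increments": "0 0 0 -.25 0 0 0;0 0 -.02 -.25 0 0 0;0 0 0 -.2 0 0 0;0 0 0 -.2 0 0 0;0 0 0 0 0 0 0"
}}

```text
clock: 6.27
position: [0.6511, 0.1302, 0.12]
tool_rot: [[0.01, 1.0, -0.002], [1.0, -0.01, -0.0], [-0.0, -0.002, -1.0]]
wrist_force: [-0.1, 0.8, -3.8]
finger_gap: 0.433
```

>>> {"method": "carry_out", "body": {
  "increments": "0 0 0 -.1 0 0 0;0 0 0 -.05 0 0 0;0 0 0 0 0 0 0;0 0 0 0 0 0 0"
}}

```text
clock: 6.6
position: [0.6519, 0.1299, 0.1162]
tool_rot: [[0.01, 1.0, 0.0], [1.0, -0.01, 0.0], [0.0, 0.0, -1.0]]
wrist_force: [-0.9, 0.8, -3.7]
finger_gap: 0.429
```

```bash
python3 - <<'E'
from h import *
S=get("scene","j");D=get("side","j");s=telemetry.read_state();print(s["position"],s["wrist_force"])
cv2.imwrite("pics/j2.png",np.hstack([cv2.resize(S["p"][130:290,190:350],(390,390),interpolation=2),cv2.resize(D["p"][120:260,120:260],(390,390),interpolation=2)]))
E
```

```text
[0.65197415 0.12991068 0.11632934] [-0.11424297  0.90652114 -2.83412761]
```

View pics/j2.png

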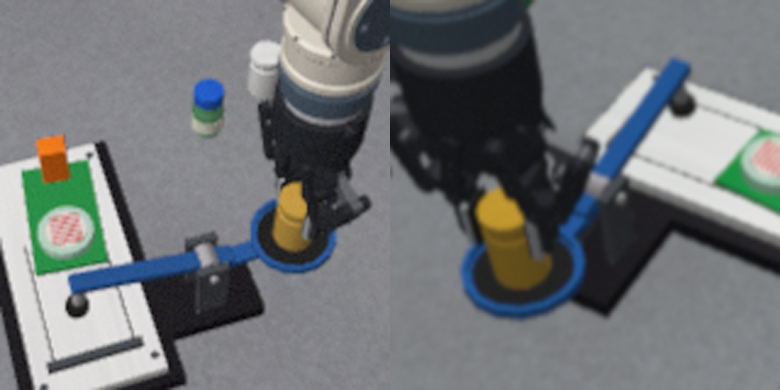

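The weight is in the pan, roughly centred, and the nose is rising. I'll lower the last few millimetres.

>>> {"method": "carry_out", "body": {
  "increments": "0 0 0 -.07 0 0 0;0 0 0 -.05 0 0 0;0 0 0 0 0 0 0;0 0 0 0 0 0 0"
}}

```text
clock: 7.03
position: [0.6521, 0.1299, 0.1113]
tool_rot: [[0.01, 1.0, 0.001], [1.0, -0.01, -0.0], [-0.0, 0.001, -1.0]]
wrist_force: [0.6, 0.4, -3.2]
finger_gap: 0.427
```

>>> {"method": "carry_out", "body": {
  "increments": "0 0 0 -.03 0 0 0;0 0 0 0 0 0 0;0 0 0 0 0 0 0"
}}

```text
clock: 7.28
position: [0.6522, 0.13, 0.1107]
tool_rot: [[0.01, 1.0, 0.001], [1.0, -0.01, -0.0], [0.0, 0.001, -1.0]]
wrist_force: [-1.7, 0.2, 4.1]
finger_gap: 0.429
```

>>> {"method": "carry_out", "body": {
  "increments": "46 0 0 0 0 0 0;50 0 0 0 0 0 0;55 0 0 0 0 0 0;62 0 0 0 0 0 0;70 0 0 0 0 0 0"
}}

```text
clock: 7.7
position: [0.652, 0.1299, 0.1099]
tool_rot: [[0.01, 1.0, -0.0], [1.0, -0.01, -0.0], [-0.0, -0.0, -1.0]]
wrist_force: [-0.1, 0.2, 0.1]
finger_gap: 0.699
```

>>> {"method": "carry_out", "body": {
  "increments": "80 0 0 0 0 0 0;80 0 0 0 0 0 0;80 0 0 .2 0 0 0;80 0 0 .4 0 0 0;80 0 0 .8 0 0 0"
}}

```text
clock: 8.12
position: [0.6504, 0.1298, 0.1638]
tool_rot: [[0.01, 1.0, -0.006], [1.0, -0.01, -0.0], [-0.0, -0.006, -1.0]]
wrist_force: [0.7, -0.4, -0.8]
finger_gap: 0.801
```

>>> {"method": "carry_out", "body": {
  "increments": "90 0 0 1 0 0 0;100 0 0 .6 0 0 0;100 0 0 0 0 0 0"
}}

```text
clock: 8.37
position: [0.6535, 0.1301, 0.2371]
tool_rot: [[0.01, 1.0, 0.009], [1.0, -0.01, 0.001], [0.001, 0.009, -1.0]]
wrist_force: [0.7, -0.7, -0.0]
finger_gap: 1.001
```

```bash
python3 - <<'E'
from h import *
S=get("scene","k");D=get("side","k");s=telemetry.read_state();print(s["position"],s["wrist_force"],s["clock"])
cv2.imwrite("pics/k2.png",np.hstack([cv2.resize(S["p"][130:290,190:350],(390,390),interpolation=2),cv2.resize(D["p"][120:260,120:260],(390,390),interpolation=2)]))
for c,k,roi in((S,"S",(170,120,280,300)),(D,"D",(230,130,340,250))):
    print([b[:2] for b in blob(c,(3,180,80),(14,255,255),roi)][:1])
E
```

```text
[0.65230479 0.12994771 0.23169303] [ 0.7979965  -0.22499708 -0.02771973] 8.4667
[([205, 186, 13, 18, 174], [211.3, 194.5])]
[([284, 179, 14, 20, 155], [289.7, 189.4])]
```

View pics/k2.png

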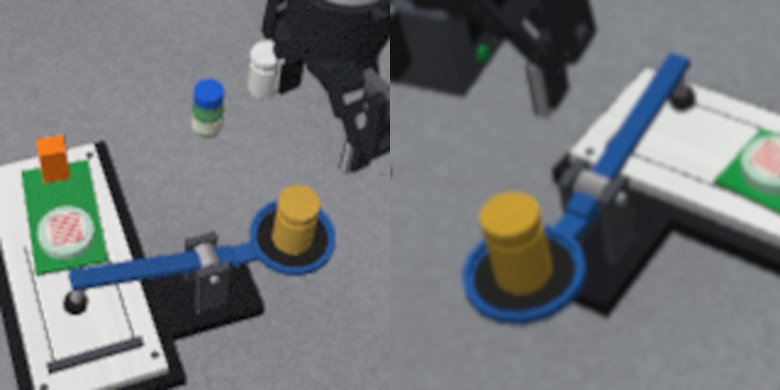

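>>> {"method": "carry_out", "body": {
  "increments": "100 -.43 -.33 0 0 0 .107;100 -.43 -.33 0 0 0 .107;100 -.43 -.33 0 0 0 .107;100 -.43 -.33 0 0 0 .107;100 -.43 -.33 0 0 0 .107"
}}

```text
clock: 8.88
position: [0.5644, 0.0634, 0.2286]
tool_rot: [[-0.506, 0.863, -0.002], [0.863, 0.506, 0.0], [0.001, -0.002, -1.0]]
wrist_force: [1.3, -0.7, -0.4]
finger_gap: 1.002
```

>>> {"method": "carry_out", "body": {
  "increments": "100 -.43 -.33 0 0 0 .107;100 -.43 -.33 0 0 0 .107;100 -.43 -.33 0 0 0 .107;100 -.43 -.33 0 0 0 .107;100 -.43 -.33 0 0 0 .107"
}}

```text
clock: 9.3
position: [0.4783, -0.0025, 0.2289]
tool_rot: [[-0.875, 0.484, -0.002], [0.484, 0.875, 0.0], [0.002, -0.001, -1.0]]
wrist_force: [0.1, -0.5, -0.4]
finger_gap: 1.0
```

>>> {"method": "carry_out", "body": {
  "increments": "100 -.43 -.33 0 0 0 .107;100 -.43 -.33 0 0 0 .107;100 0 0 -.6 0 0 0;100 0 0 -.6 0 0 0;100 0 0 0 0 0 0"
}}

```text
clock: 9.72
position: [0.4428, -0.0282, 0.178]
tool_rot: [[-0.956, 0.293, -0.007], [0.293, 0.956, 0.002], [0.007, -0.0, -1.0]]
wrist_force: [-0.8, 1.4, -0.2]
finger_gap: 1.002
```

```bash
sleep 0; python3 - <<'E'
from h import *
W=get("wrist","l0");W=get("wrist","l");s=telemetry.read_state();p=s["position"];print(p,s["tool_rot"][:,0],s["clock"])
b=blob(W,(3,150,80),(16,255,255));print([x[:2] for x in b])
hsv=cv2.cvtColor(W["p"],cv2.COLOR_BGR2HSV)
m=cv2.inRange(hsv,np.array((50,120,30)),np.array((85,255,255)));c=max(cv2.findContours(m,0,2)[0],key=cv2.contourArea)
q=cv2.approxPolyDP(cv2.convexHull(c),4,True)[:,0];print(q.tolist());P=[onz(W,*x,.036)[:2].round(4) for x in q];print(P)
E
```

```text
[ 0.44476856 -0.0283225   0.18149068] [-0.95622272  0.29262658  0.00279236] 9.8167
[([237, 176, 38, 44, 1607], [255.4, 198.1])]
[[296, 173], [293, 297], [221, 298], [214, 175]]
[array([0.4456, 0.0067]), array([ 0.5641, -0.0277]), array([ 0.5449, -0.0944]), array([ 0.4269, -0.0603])]
```

View pics/l_wrist.png

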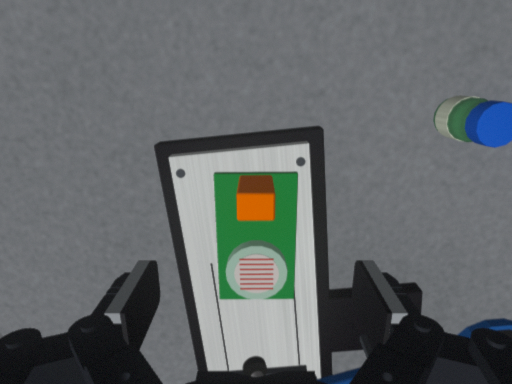

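>>> {"method": "carry_out", "body": {
  "increments": "100 .03 -.03 -.8 0 0 0;100 0 0 -.9 0 0 0;100 0 0 -.8 0 0 0;100 0 0 -.45 0 0 0;100 0 0 -.1 0 0 0"
}}

```text
clock: 10.23
position: [0.4458, -0.0293, 0.0581]
tool_rot: [[-0.956, 0.292, -0.004], [0.292, 0.956, 0.001], [0.004, -0.0, -1.0]]
wrist_force: [-1.2, 0.6, 0.2]
finger_gap: 0.998
```

>>> {"method": "carry_out", "body": {
  "increments": "100 0 0 0 0 0 0;60 0 0 0 0 0 0",
  "grip_force": 20
}}

```text
clock: 10.4
position: [0.4478, -0.0298, 0.0613]
tool_rot: [[-0.956, 0.292, 0.001], [0.292, 0.956, -0.0], [-0.001, 0.0, -1.0]]
wrist_force: [0.1, -0.1, 0.7]
finger_gap: 0.881
```

```bash
python3 - <<'E'
from h import *
W=get("wrist","m");D=get("side","m");s=telemetry.read_state();print(s["position"],s["wrist_force"])
cv2.imwrite("pics/m2.png",np.hstack([cv2.resize(D["p"][120:260,220:360],(390,390),interpolation=2),cv2.resize(W["p"][180:384,150:354],(390,390),interpolation=2)]))
E
```

```text
[ 0.4479417  -0.0299209   0.06161739] [-0.32267709 -0.55367489 -0.65744266]
```

View pics/m2.png

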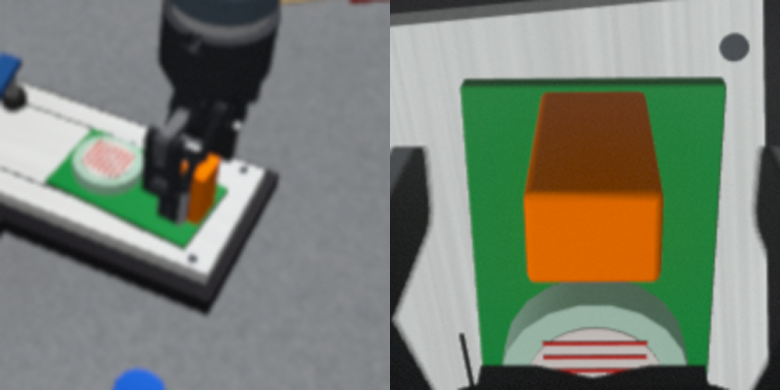

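```bash
python3 - <<'E'
from h import *
W=get("wrist","n");p=telemetry.read_state()["position"]
print(p,onz(W,256.7,304.5,.086)-p)
E
```

```text
[ 0.44778815 -0.02989936  0.06148949] [-0.00122635  0.00083999  0.02451051]
```

>>> {"method": "carry_out", "body": {
  "increments": "50 -.02 0 -.1 0 0 0;40 0 0 0 0 0 0;0 0 0 0 0 0 0;0 0 0 0 0 0 0;0 0 0 0 0 0 0",
  "grip_force": 30
}}

```text
clock: 10.97
position: [0.4459, -0.0297, 0.0563]
tool_rot: [[-0.956, 0.292, 0.0], [0.292, 0.956, -0.0], [-0.0, 0.0, -1.0]]
wrist_force: [-1.9, 1.4, 5.6]
finger_gap: 0.327
```

>>> {"method": "carry_out", "body": {
  "increments": "0 0 0 0 0 0 0;0 0 0 0 0 0 0"
}}

```text
clock: 11.13
position: [0.4459, -0.0297, 0.0562]
tool_rot: [[-0.956, 0.293, 0.0], [0.293, 0.956, 0.0], [-0.0, 0.0, -1.0]]
wrist_force: [-2.3, 0.4, 6.1]
finger_gap: 0.323
```

```bash
python3 - <<'E'
from h import *
W=get("wrist","o");s=telemetry.read_state();p=s["position"];print(p,s["wrist_force"],s["finger_gap"],s["tool_rot"][:,0],s["clock"])
E
```

```text
[ 0.44595384 -0.02965653  0.05626031] [-2.15469106  0.44416519  5.17661431] 0.32227010276454376 [-9.56278078e-01  2.92458842e-01 -2.51228960e-04] 11.1833
```

View pics/o_wrist.png

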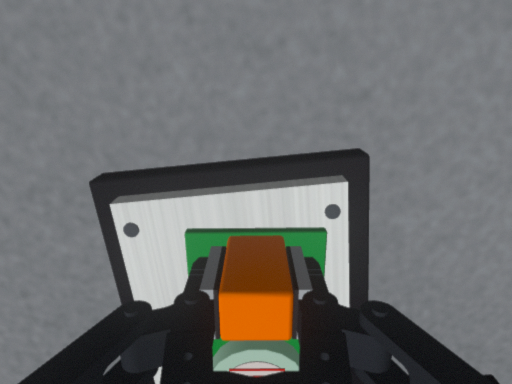

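>>> {"method": "carry_out", "body": {
  "increments": "0 .12 -.1 0 0 0 .02;0 .2 -.12 0 0 0 .02;0 .27 -.11 0 0 0 .02;0 .27 -.09 0 0 0 .02;0 .27 -.07 0 0 0 .018"
}}

```text
clock: 11.6
position: [0.4898, -0.0491, 0.0562]
tool_rot: [[-0.98, 0.197, -0.003], [0.197, 0.98, 0.001], [0.003, 0.0, -1.0]]
wrist_force: [-11.4, 2.3, 14.6]
finger_gap: 0.327
```

```bash
cat > st.py <<'E'
from h import *
def st():
    s=telemetry.read_state();p=s["position"];a=-.1985;h=np.array([.6100,-.0739]);d=p[:2]-h
    print("stage xy",d@[np.cos(a),np.sin(a)],d@[-np.sin(a),np.cos(a)],"z",p[2],"yawerr",np.arctan2(-s["tool_rot"][1,0],-s["tool_rot"][0,0])-a,"F",s["wrist_force"],s["finger_gap"],s["clock"])
E
python3 - <<'E'
from st import *
D=get("side","p");S=get("scene","p");st()
cv2.imwrite("pics/p2.png",np.hstack([cv2.resize(S["p"][150:300,170:320],(390,390),interpolation=2),cv2.resize(D["p"][120:260,180:320],(390,390),interpolation=2)]))
E
```

```text
stage xy -0.12015814671446848 0.0004255811150072706 z 0.05624075957566617 yawerr 0.00022782086624809073 F [ 1.43049135 -0.90025394  4.40602299] 0.3214085529919823 11.7
```

View pics/p2.png

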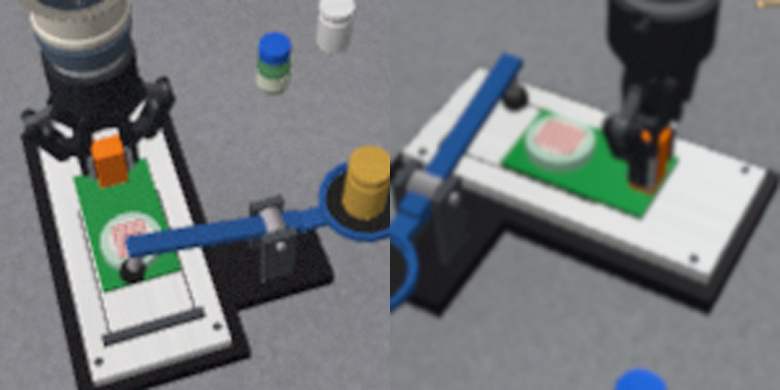

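>>> {"method": "carry_out", "body": {
  "increments": "0 .2 -.04 0 0 0 0;0 .2 -.04 0 0 0 0;0 .2 -.04 0 0 0 0;0 .15 -.03 0 0 0 0;0 0 0 0 0 0 0"
}}

```text
clock: 12.12
position: [0.5212, -0.0553, 0.0562]
tool_rot: [[-0.98, 0.198, -0.001], [0.198, 0.98, 0.0], [0.001, 0.0, -1.0]]
wrist_force: [-1.8, 0.9, 5.3]
finger_gap: 0.323
```

>>> {"method": "carry_out", "body": {
  "increments": "0 .08 -.016 0 0 0 0;0 .05 -.01 0 0 0 0;0 .03 -.006 0 0 0 0;0 0 0 0 0 0 0"
}}

```text
clock: 12.45
position: [0.5262, -0.0562, 0.0562]
tool_rot: [[-0.98, 0.198, -0.002], [0.198, 0.98, 0.001], [0.002, 0.0, -1.0]]
wrist_force: [-7.2, 0.9, 10.0]
finger_gap: 0.324
```

```bash
python3 - <<'E'
from st import *
D=get("side","q");S=get("scene","q");st()
cv2.imwrite("pics/q2.png",np.hstack([cv2.resize(S["p"][150:300,170:320],(390,390),interpolation=2),cv2.resize(D["p"][120:260,180:320],(390,390),interpolation=2)]))
E
```

```text
stage xy -0.08562360852069638 0.0008300625268730692 z 0.05616297848066145 yawerr -0.00029989719428000217 F [-7.37767741  1.50689307 10.02126613] 0.321006995371381 12.55
```

View pics/q2.png

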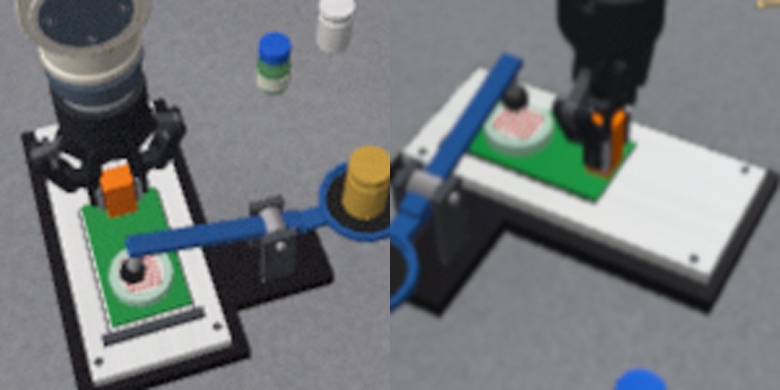

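>>> {"method": "carry_out", "body": {
  "increments": "0 .06 -.012 .01 0 0 0;0 .05 -.01 0 0 0 0;0 .03 -.006 0 0 0 0;0 0 0 0 0 0 0"
}}

```text
clock: 12.88
position: [0.5323, -0.0575, 0.0562]
tool_rot: [[-0.98, 0.198, -0.002], [0.198, 0.98, 0.0], [0.002, 0.0, -1.0]]
wrist_force: [-5.7, 1.2, 4.9]
finger_gap: 0.327
```

```bash
python3 - <<'E'
from st import *
S=get("scene","r");st()
cv2.imwrite("pics/r2.png",cv2.resize(S["p"][190:300,180:290],(550,550),interpolation=2))
E
```

```text
stage xy -0.0793738971344825 0.0007638515989485211 z 0.056187624391676474 yawerr -0.0003184308238804445 F [-6.83704246  0.93289555  4.50900579] 0.325375304191968 12.9333
```

View pics/r2.png

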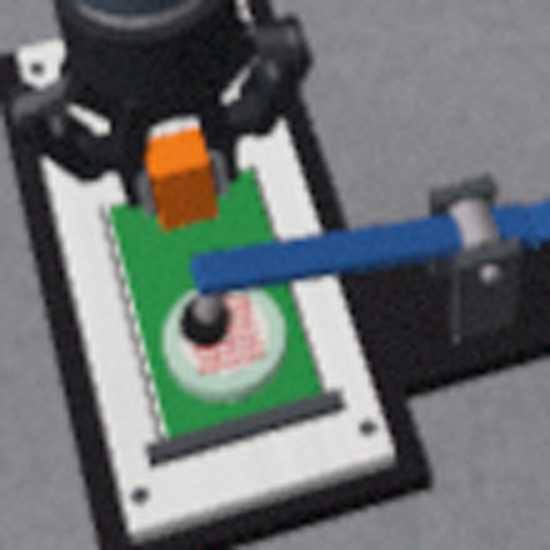

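>>> {"method": "carry_out", "body": {
  "increments": "0 .03 -.006 0 0 0 0;0 .02 -.004 0 0 0 0;0 0 0 0 0 0 0"
}}

```text
clock: 13.18
position: [0.5323, -0.0575, 0.0562]
tool_rot: [[-0.98, 0.198, -0.005], [0.198, 0.98, 0.001], [0.005, -0.0, -1.0]]
wrist_force: [-17.0, 2.2, 13.0]
finger_gap: 0.324
```

>>> {"method": "carry_out", "body": {
  "increments": "0 .03 -.006 0 0 0 0;0 0 0 0 0 0 0"
}}

```text
clock: 13.35
position: [0.5324, -0.0575, 0.0561]
tool_rot: [[-0.98, 0.197, -0.008], [0.197, 0.98, 0.001], [0.008, -0.0, -1.0]]
wrist_force: [-21.5, 2.5, 17.2]
finger_gap: 0.322
```

It's against the stop: the position no longer changes while the force climbs. I'll back off the push and then release.

>>> {"method": "carry_out", "body": {
  "increments": "0 -.06 .012 0 0 0 0;0 0 0 0 0 0 0;40 0 0 0 0 0 0;50 0 0 0 0 0 0;70 0 0 0 0 0 0"
}}

```text
clock: 13.77
position: [0.5345, -0.058, 0.0564]
tool_rot: [[-0.98, 0.198, 0.001], [0.198, 0.98, -0.0], [-0.001, -0.0, -1.0]]
wrist_force: [-0.2, -0.1, -0.0]
finger_gap: 0.628
```

>>> {"method": "carry_out", "body": {
  "increments": "85 0 0 0 0 0 0;100 0 0 0 0 0 0;100 0 0 0 0 0 0;100 0 0 .3 0 0 0;100 0 0 .6 0 0 0"
}}

```text
clock: 14.18
position: [0.5325, -0.0575, 0.0905]
tool_rot: [[-0.98, 0.198, -0.005], [0.198, 0.98, 0.001], [0.005, 0.0, -1.0]]
wrist_force: [1.7, 0.5, -0.0]
finger_gap: 1.002
```

>>> {"method": "carry_out", "body": {
  "increments": "100 -.3 0 1 0 0 0;100 -.5 0 1 0 0 0;100 -.5 0 .5 0 0 0;100 0 0 0 0 0 0"
}}

```text
clock: 14.52
position: [0.4825, -0.058, 0.1942]
tool_rot: [[-0.98, 0.197, 0.006], [0.197, 0.98, -0.002], [-0.006, -0.001, -1.0]]
wrist_force: [1.2, -0.8, -0.3]
finger_gap: 0.995
```

```bash
python3 - <<'E'
from st import *
D=get("side","t");S=get("scene","t");W=get("wrist","t");st()
cv2.imwrite("pics/t2.png",np.hstack([cv2.resize(S["p"][150:300,190:340],(390,390),interpolation=2),cv2.resize(D["p"][120:260,140:280],(390,390),interpolation=2)]))
b=[blob(c,(3,180,80),(16,255,255),r)[0] for c,r in((S,(170,120,290,300)),(D,(200,120,340,250)))]
P=tri([(S,*b[0][1]),(D,*b[1][1])]);print(P,[x[:2] for x in b])
a=-.1985;d=P[:2]-[.61,-.0739];print(d@[np.cos(a),np.sin(a)],d@[-np.sin(a),np.cos(a)])
E
```

```text
stage xy -0.12717815725005546 -0.009258754824636539 z 0.18925580042014903 yawerr -0.0005292015541875084 F [-0.79036253 -0.57056213 -1.58795611] 0.9996330959500289 14.6667
[ 0.53441773 -0.05745812  0.06356423] [([209, 216, 14, 20, 192], [215.7, 225.3]), ([248, 157, 13, 25, 238], [254.0, 168.9])]
-0.07734042367959339 0.001214271266276315
```

View pics/t2.png

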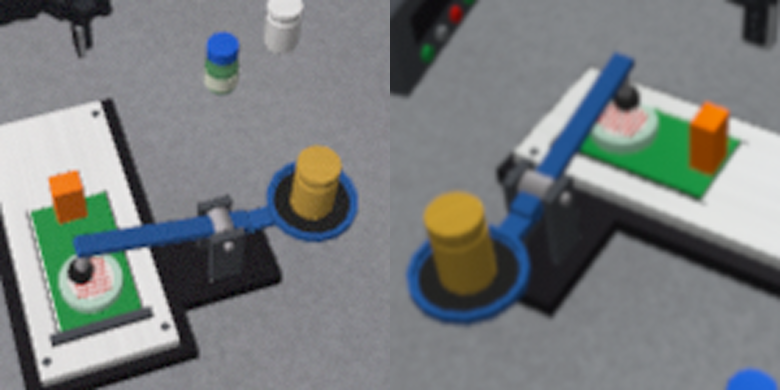

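View pics/t_wrist.png

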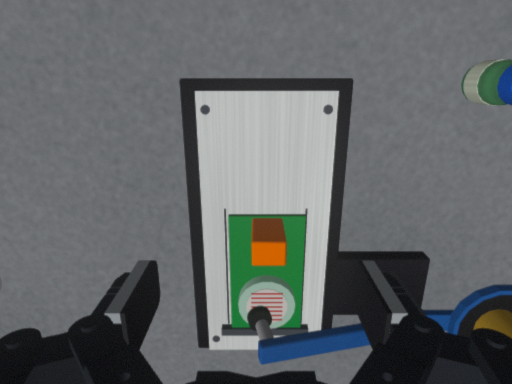

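The carrier is home and straight between the guide lines. The weight is upright in the pan, the nose is up, and the gripper is clear. I'm handing it in.

```bash
python3 -c "
from plant import ticket
print(ticket.finish_job())"
```

```text
the job is handed in; nothing more can be done
None
```

The job is done and handed in at about 14.7 s of the 48 s allowed; the hand-in gave no verdict.

- **Weight:** I gripped the brass weight and lowered it into the pan until the arm reached its open stop. I then released it while the carrier was still outside. The last pictures show it upright in the pan with the nose raised. I judged that by eye and did not measure the arm's angle.
- **Carrier:** I gripped the orange handle, turned the carrier about 0.1 rad to straighten it, and slid it flat under the nose. At the back stop it stopped moving while the push rose to about 21 N. I then backed off and let go.
- **Last checks:** From two camera views, the handle is at x = -77 mm, y = +1 mm in the stage frame (target -78, 0). At release the gripper was straight with the stage to within 0.001 rad. The gripper is open and clear, with near-zero wrist force.
- **Small disagreement:** At the stop the gripper read x = -79 mm against -77 mm from the cameras, which is within the calibration error.

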